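Lean the shade board against the seedling propagator

TASK

Take the tallest of the three plywood boards out of the slotted rack and, keeping the same end down, lean it broad face on against the side of the clear seedling box that has the ledge, somewhere near the middle of that side. Stand its foot on the ledge, close behind the wooden stop strip so that it cannot slide out, before you let go, so that it ends up leaning back on the white rim of the box. Do not knock over or push away the white thermometer.

Things in the scene. Friction and masses are not known exactly. Their poses are not given: they have to be found in the camera images.
- shade_board: Plain plywood, 60 (x) x 12 (y) x 240 mm (z, up), about 80 g, small dark dot near its top. Stands upright and loose in one rack slot, tallest of three; the others, same thickness, are 90 high x 60 and 75 x 72 mm: lift its foot over them before moving sideways. Grip its top from above across its 60 mm width firmly (it can swing about the pads). Origin: centre of its lower end (foot).
- propagator: Seedling box, fixed. Origin: on the table under the box's middle. Box 300 (x) x 200 mm (y), clear; white rim out to y=-106, 148 to 160 mm above the table (lid top 160). On its -y side a ledge, 12 mm above the table, ends at a dark stop strip along x: 340 long, top 28 mm above the table, inner face y=-171. A board with its foot at the strip leans on the rim about 18 degrees from upright.
- rack: Wooden rack, fixed. Base 100 (x) x 130 (y) x 8 mm; four dividers, 44 mm long in x, tops 40 mm above the table, form three slots 18 mm wide at y=-34, 0, +34 mm. The boards stand on the base, 8 mm above the table, broad faces to the rack's +y and -y. Origin: centre of its underside.
- thermometer: White thermometer-hygrometer standing upright and loose, 62 wide (its y) x 46 deep (its x) x 110 mm high, dark screen facing its +x. Origin: centre of its underside. A bystander.
There are look-alikes about, which are no part of the job. Of the things shaped like the shade_board, the plywood one is meant.

How it is judged:
By the outcome, as a careful person would: the job done as asked, in the order asked, and still so for the second after the job is handed in, with the robot touching nothing.
It also fails if it takes over 42 s, if anything falls off the work surface, if the arm or the gripper's body presses on something with over 40 N, if the wrist force passes 120 N, or if a joint passes its speed limit or range.

ROBOT

A 6-joint arm with a two-finger parallel gripper is mounted at the origin on the work surface. World frame = base frame: x ahead of the robot, y to its left, z up, the work surface at z = 0. Lengths are in mm, angles in rad, forces in N, time in s.
With the tool pointing down it reaches from about 150 to 775 mm from the base axis. Payload 6.1 kg.
Tool frame: the origin (TCP) lies midway between the tips of the shut fingers; the grasp point (between the pads) lies 19 mm behind it; z points along the fingers, x is the direction in which the jaws open and shut, and the axes are right-handed (so a half turn about z gives the same grasp; the last joint's range is limited). The gripper opens to 85 mm and grips with 20 to 120 N. Pads are 22 mm wide; open, the fingers measure 114 mm over their backs; the gripper's body (76 mm by 85 mm) begins 54 mm behind the grasp point. The pads swing forward as they close: fully open they stand 13 mm farther back than shut.
Start: joints at [-1.271, 0.126, -0.04, 1.405, 0, 1.571], TCP at [155.041, -501.568, 208.595] pointing down, gripper open.
Joint ranges: [-2.72, 2.72], [-0.95, 1.95], [-1.27, 1.35], [-1.78, 2.02], [-1.46, 1.47], [-3.14, 3.14]. Speed limits (rad/s): [2.39, 2.39, 3.01, 3.14, 3.14, 3.14].

INTERFACE

Orientations are given as a rotation vector (axis times angle).
In Python, from station import bot, optics, ticket gives the robot as it stands.
- The arm moves only by the tool servo_tool, never from a script. Its argument "increments" is a list of rows, each a list of 2 entries, a list of its own where there are three numbers: the shift along the world's x, y, z in m, then the turn about the world's z in degrees. In form: [[[x, y, z], roll], ...]. A call has 1 to 10 rows; each row shifts and turns the commanded pose from where the row before left it; what a row does not reach is not made up. A row lasts 1/8 s, in which the tool goes at most 62.5 mm and 10.7 degrees, less where a joint would pass 70% of its speed; a pose out of reach is approached as far as the arm can. A call is refused whole if a number of a shift passes 0.0625 or a number of a turn 10.7, either way. A call with a gripper value outside its range is refused whole. "grip" is the finger opening in m, from 0 to 0.0854, set as the call begins (left out, the last holds). The fingers move at their own pace and stop on an object; the grip force is fixed at half the most. Time passes only in rows, so rows that do not move let the fingers close. It gives the time, the measured TCP pose, the force and the opening at its end, in the units of the state.
- bot.observe(): the state, without advancing time (a new reading comes with each control period).
- optics.get_image(name): name is "scene" or "side" or "wrist"; returns the picture (384x512x3 uint8, red, green, blue); there is no depth.
- optics.camera_info(name): a dict with "vertical_fov" (degrees; the focal length in pixels is half the picture's height over the tangent of half this angle, whatever the lens; pixels are square), "cx", "cy" (the principal point, pixels), "xyz" and "attitude" of the camera in the world; the wrist camera has in their place "mount" (4x4, takes a point from camera to tool coordinates, whose origin is the TCP and whose axes are the tool frame's). Camera axes: x right, y up, looking along -z (the intrinsics and any distortion apply to the point x, -y, -z); pixel columns grow to the right and rows downward; lengths in mm; the calibration is good to about 2 mm. The wrist camera is an equidistant fisheye: a pixel r from the principal point sees the ray r / f radians off the axis. A picture is of the moment at which its call begins: read the wrist's pose just before it. camera_info takes no time and is no camera call.
- ticket.close_job(): hands the job in, once; it reports no verdict.
The state is a dict: "time": time; "qpos": joint angles; "joint_velocities": joint speeds; "tau": joint torques, N m; "tool_pos": TCP position; "tool_rot": TCP orientation; "contact_force": force on the tool from outside, world axes, zero at the start; "ft_torque": the same for the moment, N m; "finger_gap": finger opening in mm.
Only numpy, scipy, OpenCV 4.12 (cv2) and the standard library are available. Lean on these libraries where they do the work, as an engineer would, in place of code of your own. Each camera call takes 0.05 s, during which the arm holds its last target. There are 200 camera calls.

## Working session

There is one attempt and no reset: what is moved stays moved. The work goes in short steps, Python scripts to look and compute and a tool call to move; the robot and the scene stay as the last step left them, time stands still between calls to the robot, and variables do not carry over. Pictures are saved under pics/ and viewed, about 8 in all and at most 12, crops included, and the job is handed in when it is done.

Besides the shell and the picture viewer there is one more tool, called after ">>>" as a command line: name --argument value ..., lists and objects as JSON in quotes. servo_tool: Moves the arm, as the interface text tells. Its arguments: {"type":"object","properties":{"increments":{"type":"array","items":{"type":"array"}},"grip":{"type":"number"}},"required":["increments"]}

```bash
mkdir -p pics; ls; python3 - <<'E'
from station import bot, optics
import cv2
s=bot.observe();print(s['time'],s['tool_pos'],s['tool_rot'],s['finger_gap'])
for n in("scene","side","wrist"):
    print(n,optics.camera_info(n)); cv2.imwrite(f"pics/{n}0.png",optics.get_image(n)[:,:,::-1])
a=[cv2.imread(f"pics/{n}0.png") for n in("scene","side")]
for i,n in enumerate(("scene","side")): cv2.imwrite(f"pics/{n}0b.png",cv2.resize(a[i],(800,600),interpolation=cv2.INTER_CUBIC))
E
```

```text
pics
0.0 [ 154.89966923 -501.18238376  207.82743538] [-2.52753026e+00  1.86425882e+00  2.01270739e-03] 85.46381914793297
scene {'vertical_fov': 49.185458091433354, 'cx': 251.52869001008526, 'cy': 199.85690268791757, 'xyz': array([1389.73218184,   -2.366129  ,  791.4502227 ]), 'attitude': array([0.65318692, 0.69912895, 1.54134448])}
side {'vertical_fov': 44.6154444986606, 'cx': 250.3410340066265, 'cy': 185.52912640162916, 'xyz': array([ 322.43177899,  177.43007142, 1020.16841379]), 'attitude': array([ 0.17680271, -0.40050764, -2.30742172])}
wrist {'vertical_fov': 65.70646984690485, 'cx': 258.78017218531727, 'cy': 194.82263995633997, 'mount': array([[ 9.99999498e-01,  9.95124332e-04,  1.19555078e-04,
         4.72841579e-01],
       [ 9.79665240e-04, -9.45261087e-01, -3.26313526e-01,
        -8.35538435e+01],
       [-2.11711766e-04,  3.26313479e-01, -9.45261587e-01,
        -1.64969943e+02],
       [ 0.00000000e+00,  0.00000000e+00,  0.00000000e+00,
         1.00000000e+00]])}
```

View pics/scene0b.png

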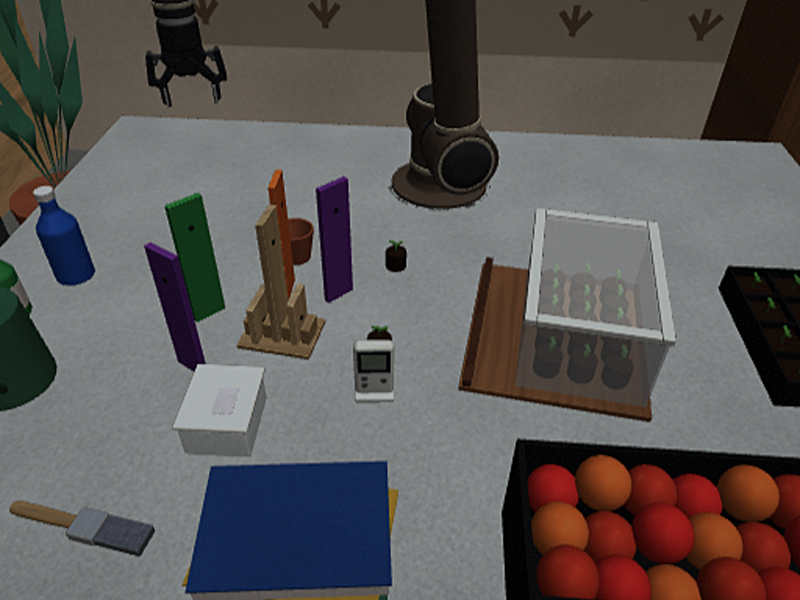

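View pics/side0b.png

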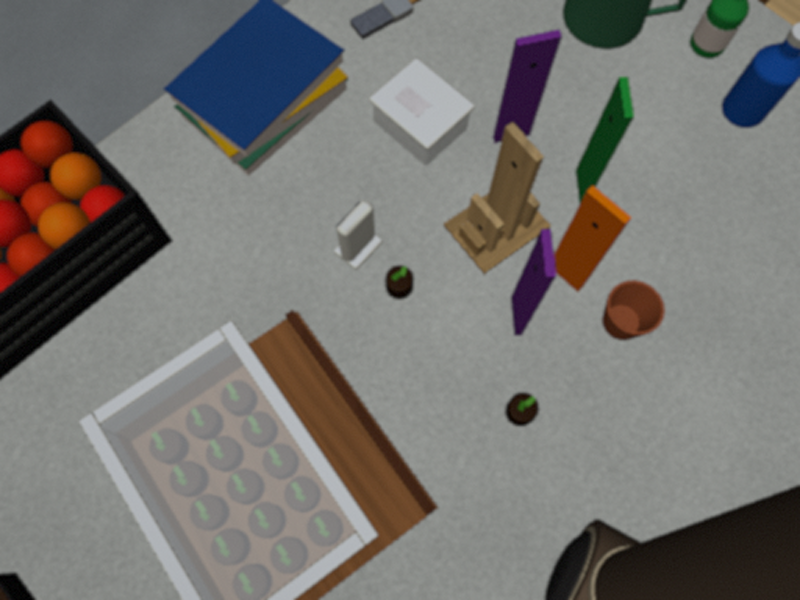

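Scene: the plywood board is in the rack at about (268,270), with coloured look-alikes around it. The thermometer is at (375,370) and the box with its ledge strip runs along (490,260)-(465,388). The side view shows the strip from (293,315) to (433,508) and the board top near (525,140). Next I'll zoom in for corners.

```bash
cat > h.py <<'E'
import numpy as np, cv2
from scipy.spatial.transform import Rotation as R
from scipy.optimize import least_squares
from station import bot, optics
def cam(n):
    c=optics.camera_info(n); f=192/np.tan(np.radians(c['vertical_fov']/2))
    return f,c['cx'],c['cy'],np.array(c['xyz']),R.from_rotvec(c['attitude']).as_matrix()
def proj(n,P):
    f,cx,cy,t,M=cam(n); p=(np.atleast_2d(P)-t)@M
    return np.c_[cx+f*p[:,0]/-p[:,2], cy-f*p[:,1]/-p[:,2]]
def atz(n,uv,z):
    f,cx,cy,t,M=cam(n); u,v=uv; d=M@np.array([(u-cx)/f,-(v-cy)/f,-1]); return t+d*(z-t[2])/d[2]
E
python3 - <<'E'
from h import *
k=1/1.5625
for n,u,v,z in[("side",293,315,28),("side",433,508,28),("scene",489,262,28),("scene",466,385,28),("side",524,140,248),("scene",267,208,248),("side",362,238,0),("scene",374,400,0),("side",515,155,225)]:
    print(n,u,v,atz(n,(u*k,v*k),z).round())
s=cv2.imread('pics/scene0.png'); d=cv2.imread('pics/side0.png')
a=s[105:235,140:260]; b=d[70:180,280:380]
a=cv2.resize(a,(400,433),interpolation=cv2.INTER_CUBIC); b=cv2.resize(b,(394,433),interpolation=cv2.INTER_CUBIC)
cv2.imwrite('pics/crop1.png',np.hstack([a,b]))
E
```

```text
side 293 315 [653.  61.  28.]
side 433 508 [328. 103.  28.]
scene 489 262 [345. 106.  28.]
scene 466 385 [676.  60.  28.]
side 524 140 [ 553. -262.  248.]
scene 267 208 [ 535. -264.  248.]
side 362 238 [ 682. -100.    0.]
scene 374 400 [695. -84.   0.]
side 515 155 [ 553. -251.  225.]
```

View pics/crop1.png

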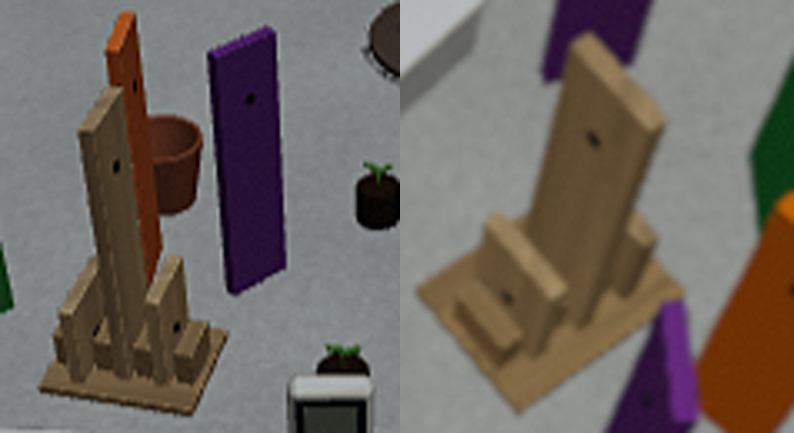

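```bash
python3 - <<'E'
from h import *
k=1/1.5625
S=lambda u,v:("scene",u/3.333+140,v/3.331+105)
D=lambda u,v:("side",(u-400)/3.94+280,v/3.936+70)
s=lambda u,v:("scene",u*k,v*k); d=lambda u,v:("side",u*k,v*k)
def fit(obs,x0,tilt=False):
    def res(p):
        q=np.r_[p,0,0][:5]; M=R.from_euler('xyz',[q[3],q[4],0]).as_matrix(); Z=R.from_euler('z',p[2]).as_matrix()
        return np.concatenate([proj(c,Z@np.array(P,float)+[p[0],p[1],0])[0]-[u,v] for (c,u,v),P in obs])
    r=least_squares(res,x0,loss='soft_l1'); print(r.x[:2].round(1),np.degrees(r.x[2]).round(2)); print(r.fun.reshape(-1,2).round(1).tolist()); return r.x
# board top about vertical; +x' to camera end
t=248
fit([(S(82,133),(30,-6,t)),(S(100,131),(30,6,t)),(S(126,90),(-30,6,t)),(S(110,88),(-30,-6,t)),
 (D(573,45),(30,6,t)),(D(655,128),(-30,6,t)),(D(590,35),(30,-6,t)),(D(664,117),(-30,-6,t))],[545,-263,0])
fit([(S(40,388),(50,-65,8)),(S(192,413),(50,65,8)),(S(228,330),(-50,65,8)),(D(417,290),(50,-65,8)) if 0 else (D(417,290),(50,65,8)),(D(520,411),(-50,65,8)) if 0 else (D(520,411),(-50,65,8)),(D(683,288),(-50,-65,8))],[545,-263,0])
p=fit([(s(489,260),(-170,-177,28)),(s(466,384),(170,-177,28)),(d(293,315),(170,-177,28)),(d(434,508),(-170,-177,28)),
 (s(538,208),(-156,-106,160)),(s(658,222),(-156,106,160)),(s(674,338),(156,106,160)),(s(524,322),(156,-106,160)),
 (d(232,322),(156,-106,160)),(d(378,535),(-156,-106,160)),(d(82,420),(156,106,160))],[500,250,-.13])
fit([(s(355,400),(23,-31,0)),(s(394,400),(23,31,0)),(s(355,342),(15,-31,110)),(s(393,342),(15,31,110))],[690,-90,0])
E
```

```text
[ 551.9 -259.8] -6.23
[[-0.4, -1.5], [-0.9, -0.4], [-0.5, -1.4], [-0.4, -1.3], [-1.6, 0.1], [-1.5, 1.0], [-1.1, -0.7], [1.0, 0.3]]
[ 555.2 -261. ] -6.33
[[-0.3, -0.5], [0.7, -1.4], [-0.1, -0.9], [-1.2, -0.6], [-0.3, -0.3], [0.3, -0.1]]
[517.1 259.8] -7.91
[[0.3, -2.7], [0.4, -3.7], [-2.7, -2.4], [-1.2, 3.0], [-1.7, -1.1], [-0.7, -0.9], [0.6, 0.7], [-0.4, -3.2], [0.2, -2.0], [0.9, -0.1], [-2.0, -0.1]]
[666.5 -85.5] 4.1
[[0.2, -1.7], [-0.1, -1.5], [-1.2, 1.4], [0.9, 1.7]]
```

```bash
python3 - <<'E'
from h import *
k=1/1.5625
for name,n,u,v,z in[("orange top","scene",276,173,240),("orange top","side",608,202,240),("purpleR foot","scene",340,297,0),("purpleR top","scene",333,182,240),("purpleR top","side",547,235,240),("green top","side",625,90,240),("purpL top","side",540,38,240)]:
    print(name,n,atz(n,(u*k,v*k),z).round())
E
```

```text
orange top scene [ 412. -277.  240.]
orange top side [ 429. -276.  240.]
purpleR foot scene [ 444. -175.    0.]
purpleR top scene [ 433. -176.  240.]
purpleR top side [ 451. -192.  240.]
green top side [ 517. -411.  240.]
purpL top side [ 644. -393.  240.]
```

>>> servo_tool --increments '[[[0.01, 0, 0.05], 9], [[0.04, 0.02, 0.045], 10], [[0.05, 0.03, 0], 10], [[0.05, 0.03, 0], 10], [[0.05, 0.03, 0], 10], [[0.05, 0.03, 0], 10], [[0.05, 0.03, 0], 7.6], [[0.04, 0.03, 0], 0], [[0.04, 0.03, 0], 0], [[0.018, 0.011, 0], 0]]' --grip 0.0854

```text
time: 1.4
tool_pos: [554.1, -259.0, 302.0]
tool_rot: [-3.137, 0.166, 0.002]
contact_force: [-0.7, -0.2, 0.4]
finger_gap: 85.4
```

```bash
cat >> h.py <<'E'
def wproj(P,s):
    c=optics.camera_info('wrist'); f=192/np.tan(np.radians(c['vertical_fov']/2)); m=np.array(c['mount'])
    T=R.from_rotvec(s['tool_rot']).as_matrix(); q=(np.atleast_2d(P)-s['tool_pos'])@T; q=(q-m[:3,3])@m[:3,:3]
    x,y,z=q[:,0],-q[:,1],-q[:,2]; r=np.hypot(x,y); th=np.arctan2(r,z)
    return np.c_[c['cx']+f*th*x/r,c['cy']+f*th*y/r]
E
python3 - <<'E'
from h import *
s=bot.observe(); im=optics.get_image('wrist')[:,:,::-1].copy()
Z=R.from_euler('z',-6.2,degrees=True).as_matrix()
im=cv2.resize(im,(800,600),interpolation=cv2.INTER_CUBIC)
for P in[(30,6,248),(-30,6,248),(30,-6,248),(-30,-6,248)]:
    u=wproj(Z@np.array(P,float)+[553,-260.2,0],s)[0]*1.5625; print(P,u.round()); cv2.circle(im,tuple(int(a) for a in u),3,(0,0,255),1)
cv2.imwrite('pics/w1.png',im)
E
```

```text
(30, 6, 248) [463. 310.]
(-30, 6, 248) [344. 310.]
(30, -6, 248) [462. 332.]
(-30, -6, 248) [345. 332.]
```

View pics/w1.png

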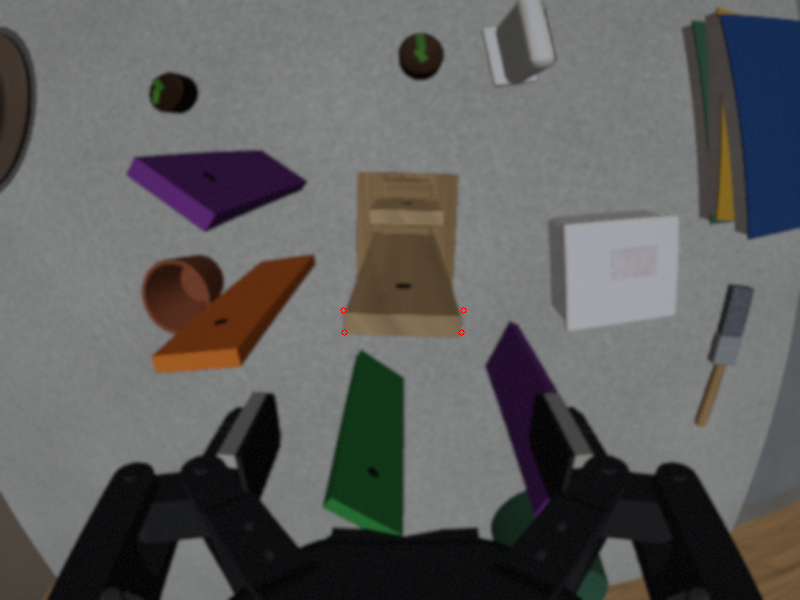

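The predicted board-top corners match the wrist picture to within about 3 px: the top face spans (344,313)-(462,336), so the board sits about 1.5 mm further toward -y. Now descending to grip it.

>>> servo_tool --increments '[[[-0.001, -0.0025, -0.03], 0], [[0, 0, -0.03], 0], [[0, 0, -0.022], 0], [[0, 0, -0.015], 0], [[0, 0, 0], 0]]'

```text
time: 2.08
tool_pos: [550.5, -263.6, 205.1]
tool_rot: [-3.136, 0.172, 0.003]
contact_force: [-0.1, 0.3, 0.9]
finger_gap: 85.2
```

>>> servo_tool --increments '[[[0, 0, 0], 0], [[0, 0, 0], 0], [[0, 0, 0], 0], [[0, 0, 0], 0], [[0, 0, 0], 0], [[0, 0, 0], 0], [[0, 0, 0], 0], [[0, 0, 0], 0]]' --grip 0.04

```text
time: 3.08
tool_pos: [552.3, -263.7, 207.7]
tool_rot: [3.136, -0.17, 0.005]
contact_force: [1.1, 0.4, 6.7]
finger_gap: 57.7
```

>>> servo_tool --increments '[[[0, 0, 0.01], 0], [[0, 0, 0.02], 0], [[0, 0, 0.025], 0], [[0, 0, 0.025], 0], [[0, 0, 0.025], 0], [[0, 0, 0.025], 0], [[0, 0, 0.02], 0], [[0, 0, 0.01], 0], [[0, 0, 0], 0]]'

```text
time: 4.2
tool_pos: [551.7, -263.5, 366.8]
tool_rot: [3.136, -0.17, 0.002]
contact_force: [0.9, 0.2, -1.1]
finger_gap: 58.0
```

```bash
python3 - <<'E'
from h import *
s=bot.observe(); print(s['time'],s['tool_pos'],s['contact_force'],s['finger_gap'])
a=optics.get_image('scene')[:,:,::-1][60:260,120:320]; b=optics.get_image('side')[:,:,::-1][30:230,220:420]
cv2.imwrite('pics/l1.png',cv2.resize(np.hstack([a,b]),(800,400),interpolation=cv2.INTER_CUBIC))
E
```

```text
4.2 [ 551.70088523 -263.45529672  366.82851742] [ 0.88638006  0.2330211  -1.11162454] 58.038696955749415
```

View pics/l1.png

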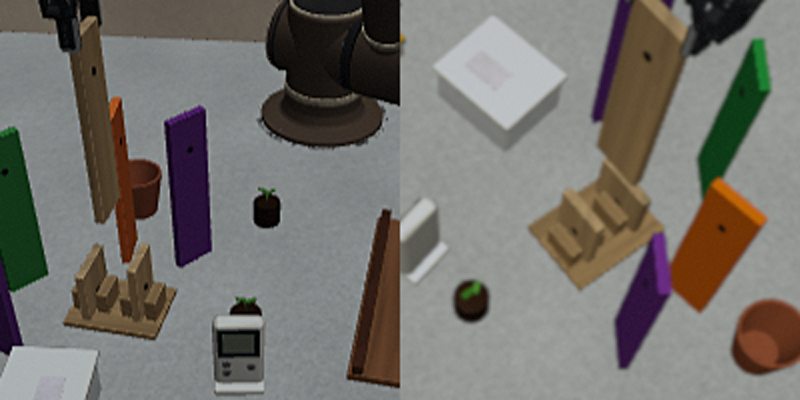

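Board lifted and still hanging upright (foot at about (105,220) in the scene half), neighbours undisturbed. Carrying it over to the ledge at height.

>>> servo_tool --increments '[[[0, 0.01, 0], 0], [[0, 0.02, 0], 0], [[0, 0.03, 0], 0], [[0, 0.035, 0], 0], [[0, 0.035, 0], 0], [[-0.005, 0.035, 0], -0.5], [[-0.01, 0.035, 0], -0.5], [[-0.01, 0.035, 0], -0.5], [[-0.01, 0.035, 0], -0.3], [[-0.01, 0.035, 0], 0]]'

```text
time: 5.55
tool_pos: [505.0, 43.8, 366.0]
tool_rot: [-3.134, 0.218, -0.0]
contact_force: [0.8, 0.2, 0.6]
finger_gap: 57.8
```

>>> servo_tool --increments '[[[-0.01, 0.03, 0], 0], [[0, 0.02, 0], 0], [[0, 0.015, 0], 0], [[0, 0.005, 0], 0], [[0, 0, -0.02], 0], [[0, 0, -0.03], 0], [[0, 0, -0.03], 0], [[0, 0, -0.02], 0], [[0, 0, 0], 0]]'

```text
time: 6.68
tool_pos: [495.6, 111.1, 264.5]
tool_rot: [3.133, -0.221, -0.005]
contact_force: [-0.6, -0.6, -0.4]
finger_gap: 58.2
```

```bash
python3 - <<'E'
from h import *
s=bot.observe(); print(s['time'],s['tool_pos'],s['tool_rot'],s['contact_force'],s['finger_gap'])
a=optics.get_image('scene')[:,:,::-1][60:270,250:450]; b=optics.get_image('side')[:,:,::-1][150:360,100:300]
cv2.imwrite('pics/m1.png',cv2.resize(np.hstack([a,b]),(800,420),interpolation=cv2.INTER_CUBIC))
E
```

```text
6.675 [495.56724026 111.06126411 264.49563715] [ 3.1327858  -0.2208492  -0.00462044] [-0.60282447 -0.57780867 -0.39028927] 58.23125060034328
```

View pics/m1.png

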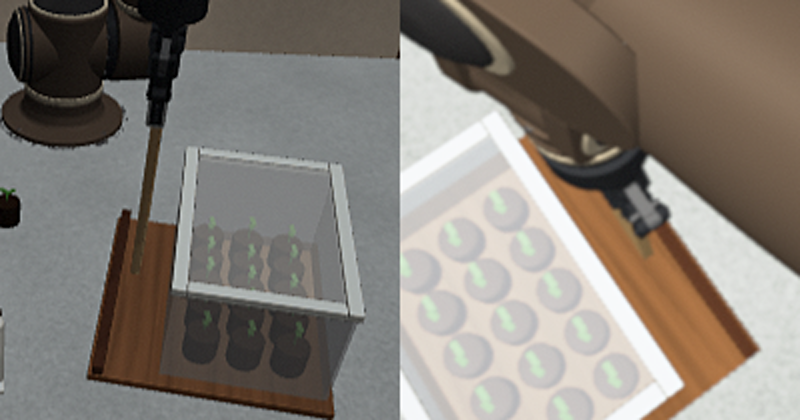

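Scene half: board edge-on from (155,128) to foot (137,273), between the strip (125,212)-(97,372) and the rim's front edge (187,150)-(178,290). I'll check the tilt and strip numerically.

```bash
python3 - <<'E'
from h import *
s=bot.observe()
bx=np.array([517.1,259.8]);a=np.radians(-7.91);X=np.array([np.cos(a),np.sin(a)]);Y=np.array([-X[1],X[0]])
def box(p): return (np.array([(p[:2]-bx)@X,(p[:2]-bx)@Y])).round(1)
c=lambda u,v:(u/2+250,v/2+60)
t=s['tool_pos'];print('tool in box',box(t))
f=t+[0,0,-198]
for dx in(30,):
  for dy in(-6,6): 
    for z in (f[2],f[2]+190): print('pred corner (crop)',((proj('scene',np.r_[t[:2]+X*dx+Y*dy,z])[0]-[250,60])*2).round(1))
for n,u,v,z in[('strip near',97,372,28),('strip far',125,212,28)]: print(n,box(atz('scene',c(u,v),z)))
d=lambda u,v:((u-400)/2+100,v/2+150)
for u,v in[(755,350),(668,232),(748,355)]: print('side strip',box(atz('side',d(u,v),28)))
g=optics.get_image('scene')[:,:,::-1]
cv2.imwrite('pics/z.png',cv2.resize(g[150:260,285:385],(760,836),interpolation=cv2.INTER_CUBIC)[:600])
E
```

```text
tool in box [   0.  -149.8]
pred corner (crop) [129.4 271. ]
pred corner (crop) [146.2 148.7]
pred corner (crop) [138.5 272.3]
pred corner (crop) [156.3 149.9]
strip near [ 183.2 -175.5]
strip far [-157.4 -178.1]
side strip [-166.3 -182.2]
side strip [ -16.2 -179.8]
side strip [-166.1 -173.5]
```

View pics/z.png

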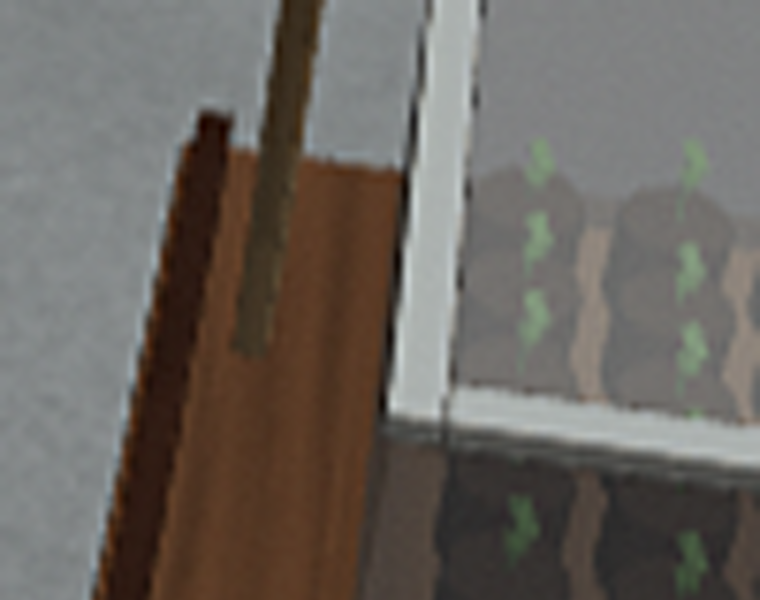

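>>> servo_tool --increments '[[[-0.001, -0.006, -0.02], 0], [[0, 0, -0.015], 0], [[0, 0, -0.008], 0], [[0, 0, 0], 0], [[0, 0, -0.004], 0], [[0, 0, 0], 0]]'

```text
time: 7.58
tool_pos: [495.5, 105.7, 219.0]
tool_rot: [-3.134, 0.22, -0.0]
contact_force: [0.6, 0.1, -0.8]
finger_gap: 57.9
```

>>> servo_tool --increments '[[[0, 0, -0.002], 0], [[0, 0, 0], 0], [[0, 0, -0.002], 0], [[0, 0, 0], 0]]'

```text
time: 8.07
tool_pos: [495.4, 105.6, 214.7]
tool_rot: [3.134, -0.22, -0.0]
contact_force: [-0.3, -0.5, -1.0]
finger_gap: 58.1
```

>>> servo_tool --increments '[[[-0.0005, -0.003, 0], 0], [[-0.0005, -0.003, 0], 0], [[0, 0, 0], 0]]'

```text
time: 8.45
tool_pos: [494.4, 99.4, 215.0]
tool_rot: [3.134, -0.22, 0.0]
contact_force: [0.0, -0.2, -0.7]
finger_gap: 58.3
```

>>> servo_tool --increments '[[[0, -0.002, 0], 0], [[0, -0.002, 0], 0], [[0, 0, 0], 0]]'

```text
time: 8.82
tool_pos: [494.5, 95.5, 214.9]
tool_rot: [-3.134, 0.22, 0.0]
contact_force: [-0.2, 0.2, -0.9]
finger_gap: 58.3
```

>>> servo_tool --increments '[[[0, -0.002, 0], 0], [[0, -0.002, 0], 0], [[0, 0, 0], 0]]'

```text
time: 9.2
tool_pos: [494.4, 91.6, 214.9]
tool_rot: [-3.134, 0.22, 0.0]
contact_force: [-0.2, 0.7, -1.7]
finger_gap: 58.3
```

>>> servo_tool --increments '[[[0, 0, -0.002], 0], [[0, 0, 0], 0]]'

```text
time: 9.45
tool_pos: [494.5, 91.7, 212.8]
tool_rot: [3.134, -0.22, 0.0]
contact_force: [1.3, 0.5, -1.1]
finger_gap: 58.2
```

>>> servo_tool --increments '[[[0, 0, -0.002], 0], [[0, 0, 0], 0]]'

```text
time: 9.7
tool_pos: [494.7, 91.8, 211.7]
tool_rot: [-3.133, 0.22, -0.002]
contact_force: [-0.7, 1.4, 4.5]
finger_gap: 57.9
```

>>> servo_tool --increments '[[[0, -0.002, 0], 0], [[0, 0, 0], 0]]'

```text
time: 9.95
tool_pos: [494.5, 89.8, 211.7]
tool_rot: [-3.133, 0.219, -0.001]
contact_force: [-1.5, 1.9, 6.3]
finger_gap: 58.1
```

```bash
python3 - <<'E'
from h import *
s=bot.observe(); print(s['time'],s['tool_pos'],s['contact_force'],s['ft_torque'])
g=optics.get_image('scene')[:,:,::-1]
cv2.imwrite('pics/z2.png',cv2.resize(g[110:230,285:385],(500,600),interpolation=cv2.INTER_CUBIC))
E
```

```text
9.95 [494.51185796  89.84551437 211.68967369] [-1.51283202  1.93326545  6.28019304] [0.41921422 0.46806039 0.0057397 ]
```

View pics/z2.png

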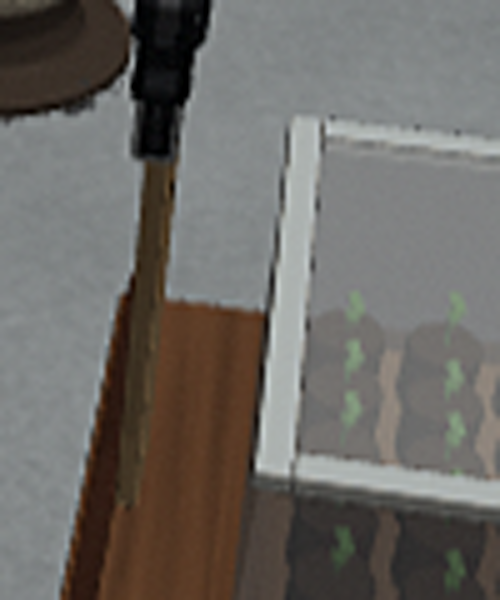

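Foot is down on the ledge at about (130,500), right against the strip, with about 6 N of contact. Now leaning it back about the foot.

>>> servo_tool --increments '[[[0.0008, 0.0057, 0], 0], [[0.0008, 0.0057, 0], 0], [[0, 0, 0], 0]]'

```text
time: 10.38
tool_pos: [496.2, 101.0, 211.7]
tool_rot: [3.133, -0.219, 0.002]
contact_force: [-1.2, -0.1, 6.6]
finger_gap: 57.9
```

>>> servo_tool --increments '[[[0.0008, 0.0057, -0.0003], 0], [[0.0008, 0.0057, -0.0003], 0], [[0, 0, 0], 0]]'

```text
time: 10.75
tool_pos: [497.9, 112.1, 211.4]
tool_rot: [3.133, -0.219, 0.003]
contact_force: [-1.4, -1.2, 7.8]
finger_gap: 58.0
```

```bash
python3 - <<'E'
from h import *
s=bot.observe(); print(s['time'],s['tool_pos'],s['contact_force'],s['ft_torque'])
g=optics.get_image('scene')[:,:,::-1]
cv2.imwrite('pics/z3.png',cv2.resize(g[110:230,285:385],(500,600),interpolation=cv2.INTER_CUBIC))
E
```

```text
10.75 [497.92974912 112.08657897 211.42279518] [-1.39114628 -1.2173652   7.84344814] [-0.63984498  0.57877327 -0.03028762]
```

View pics/z3.png

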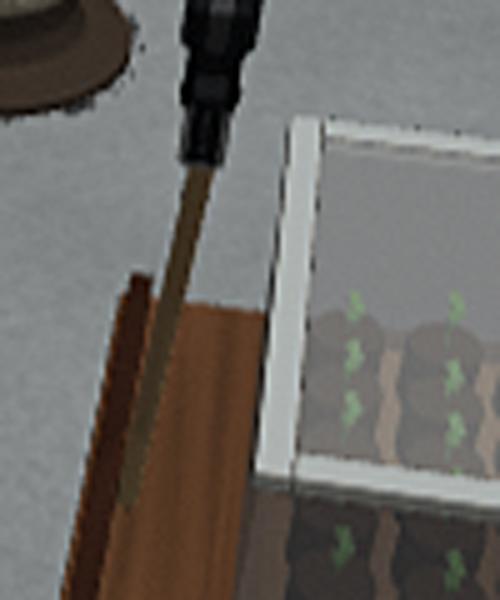

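The foot stayed at (130,500) while the board pivoted in the pads. Continuing the lean.

>>> servo_tool --increments '[[[0.0008, 0.0057, -0.0006], 0], [[0.0008, 0.0057, -0.0006], 0], [[0.0008, 0.0057, -0.0009], 0], [[0.0008, 0.0057, -0.0009], 0], [[0, 0, 0], 0]]'

```text
time: 11.42
tool_pos: [501.9, 135.3, 209.1]
tool_rot: [3.134, -0.219, 0.006]
contact_force: [-0.3, 0.1, 10.5]
finger_gap: 58.0
```

>>> servo_tool --increments '[[[0.0008, 0.0057, -0.0012], 0], [[0.0008, 0.0057, -0.0012], 0], [[0, 0, 0], 0]]'

```text
time: 11.8
tool_pos: [503.8, 146.9, 207.1]
tool_rot: [-3.133, 0.219, -0.007]
contact_force: [-0.7, 0.8, 11.2]
finger_gap: 58.0
```

>>> servo_tool --increments '[[[0.0005, 0.004, -0.001], 0], [[0.0005, 0.004, -0.001], 0], [[0, 0, 0], 0]]'

```text
time: 12.18
tool_pos: [504.9, 155.0, 205.3]
tool_rot: [-3.133, 0.219, -0.008]
contact_force: [0.4, 0.8, 12.3]
finger_gap: 57.9
```

```bash
python3 - <<'E'
from h import *
s=bot.observe(); print(s['time'],s['tool_pos'],s['contact_force'],s['ft_torque'])
g=optics.get_image('scene')[:,:,::-1]
cv2.imwrite('pics/z4.png',cv2.resize(g[110:230,285:385],(500,600),interpolation=cv2.INTER_CUBIC))
E
```

```text
12.175 [504.92211811 155.0065941  205.33920134] [ 0.43929335  0.8124067  12.32450274] [-0.22365609  0.10331557 -0.01346504]
```

View pics/z4.png

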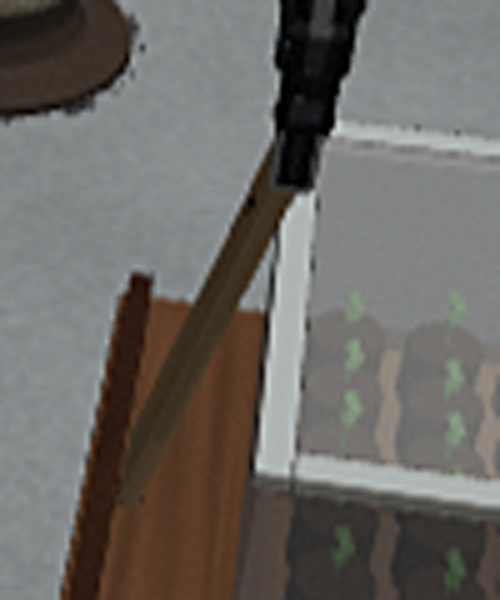

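>>> servo_tool --increments '[[[0.0004, 0.003, -0.001], 0], [[0, 0, 0], 0]]'

```text
time: 12.48
tool_pos: [505.4, 158.0, 204.6]
tool_rot: [-3.133, 0.219, -0.009]
contact_force: [0.4, 1.7, 13.4]
finger_gap: 57.9
```

>>> servo_tool --increments '[[[0.0004, 0.003, -0.001], 0], [[0, 0, 0], 0]]'

```text
time: 12.72
tool_pos: [506.0, 161.2, 203.7]
tool_rot: [-3.132, 0.219, -0.009]
contact_force: [-0.2, 1.6, 14.1]
finger_gap: 58.1
```

>>> servo_tool --increments '[[[0.0004, 0.003, -0.001], 0], [[0, 0, 0], 0]]'

```text
time: 12.98
tool_pos: [506.4, 164.2, 202.9]
tool_rot: [-3.132, 0.219, -0.01]
contact_force: [-0.1, 1.1, 14.7]
finger_gap: 57.8
```

>>> servo_tool --increments '[[[0.0004, 0.003, -0.0007], 0], [[0, 0, 0], 0]]'

```text
time: 13.22
tool_pos: [506.8, 167.3, 202.1]
tool_rot: [-3.132, 0.219, -0.009]
contact_force: [0.4, 1.9, 13.7]
finger_gap: 58.1
```

>>> servo_tool --increments '[[[0.0004, 0.003, -0.0007], 0], [[0, 0, 0], 0]]'

```text
time: 13.48
tool_pos: [507.1, 170.2, 201.2]
tool_rot: [-3.132, 0.219, -0.009]
contact_force: [0.2, 2.4, 12.9]
finger_gap: 58.1
```

```bash
python3 - <<'E'
from h import *
s=bot.observe(); print(s['time'],s['tool_pos'],s['contact_force'],s['ft_torque'])
g=optics.get_image('scene')[:,:,::-1]; w=optics.get_image('wrist')[:,:,::-1]
cv2.imwrite('pics/z5.png',np.hstack([cv2.resize(g[140:230,285:360],(333,400),interpolation=cv2.INTER_CUBIC),cv2.resize(w[:384,20:470],(467,400),interpolation=cv2.INTER_CUBIC)]))
E
```

```text
13.475 [507.12103932 170.2132137  201.16455624] [ 0.16693761  2.43117495 12.89277323] [-0.1510634  -0.05790155  0.00426309]
```

View pics/z5.png

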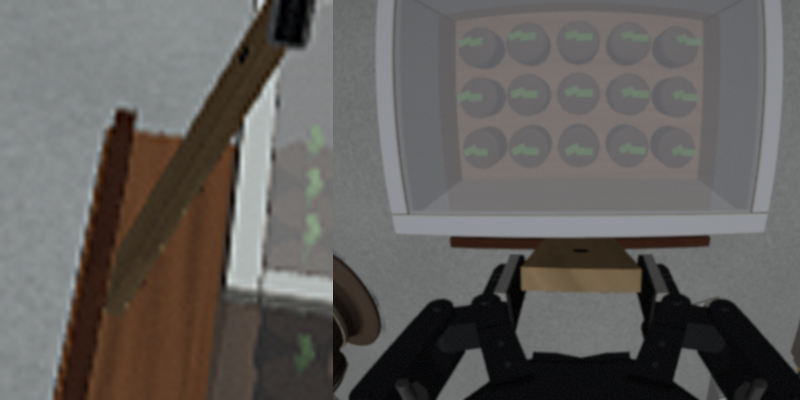

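>>> servo_tool --increments '[[[0.0004, 0.003, -0.0009], 0], [[0, 0, 0], 0]]'

```text
time: 13.82
tool_pos: [507.6, 173.2, 200.3]
tool_rot: [-3.132, 0.219, -0.009]
contact_force: [0.4, 1.9, 11.9]
finger_gap: 58.1
```

>>> servo_tool --increments '[[[0.0004, 0.003, -0.0009], 0], [[0, 0, 0], 0]]'

```text
time: 14.08
tool_pos: [507.9, 175.6, 199.4]
tool_rot: [-3.133, 0.22, -0.009]
contact_force: [-0.6, -0.6, 13.7]
finger_gap: 58.1
```

>>> servo_tool --increments '[[[0.0004, 0.003, -0.0009], 0], [[0, 0, 0], 0]]'

```text
time: 14.32
tool_pos: [508.0, 176.4, 198.7]
tool_rot: [3.13, -0.22, 0.009]
contact_force: [-1.2, -7.9, 16.2]
finger_gap: 58.1
```

Rim contact is clear: the motion stopped and the force in y dropped to -8 N. Easing the load, then releasing.

>>> servo_tool --increments '[[[-0.0002, -0.002, 0.0005], 0], [[0, 0, 0.0005], 0], [[0, 0, 0], 0]]'

```text
time: 14.7
tool_pos: [507.9, 176.1, 198.9]
tool_rot: [3.133, -0.22, 0.008]
contact_force: [0.7, -1.3, 12.1]
finger_gap: 57.8
```

>>> servo_tool --increments '[[[0, 0, 0], 0], [[0, 0, 0], 0], [[0, 0, 0], 0], [[0, 0, 0], 0], [[0, 0, 0], 0], [[0, 0, 0], 0]]' --grip 0.0854

```text
time: 15.45
tool_pos: [506.4, 176.6, 196.8]
tool_rot: [3.134, -0.22, -0.0]
contact_force: [0.6, 0.1, 0.6]
finger_gap: 85.1
```

>>> servo_tool --increments '[[[0, 0, 0.01], 0], [[0, 0, 0.02], 0], [[0, 0, 0.03], 0], [[0, 0, 0.04], 0], [[0, 0, 0.04], 0], [[-0.03, 0, 0.03], 0], [[-0.05, 0, 0], 0], [[-0.05, 0, 0], 0], [[-0.05, 0, 0], 0], [[0, 0, 0], 0]]'

```text
time: 16.7
tool_pos: [323.8, 176.2, 369.0]
tool_rot: [-3.132, 0.216, -0.005]
contact_force: [0.0, -0.0, -0.1]
finger_gap: 84.9
```

```bash
python3 - <<'E'
from h import *
s=bot.observe(); print(s['time'],s['tool_pos'],s['contact_force'],s['finger_gap'])
g=optics.get_image('scene')[:,:,::-1]; w=optics.get_image('side')[:,:,::-1]
cv2.imwrite('pics/f.png',np.hstack([cv2.resize(g[90:270,210:390],(400,400),interpolation=cv2.INTER_CUBIC),cv2.resize(w[120:320,120:320],(400,400),interpolation=cv2.INTER_CUBIC)]))
E
```

```text
16.7 [323.80562659 176.22849345 369.0372254 ] [ 0.02564349 -0.00626954 -0.10003851] 84.9011602743098
```

View pics/f.png

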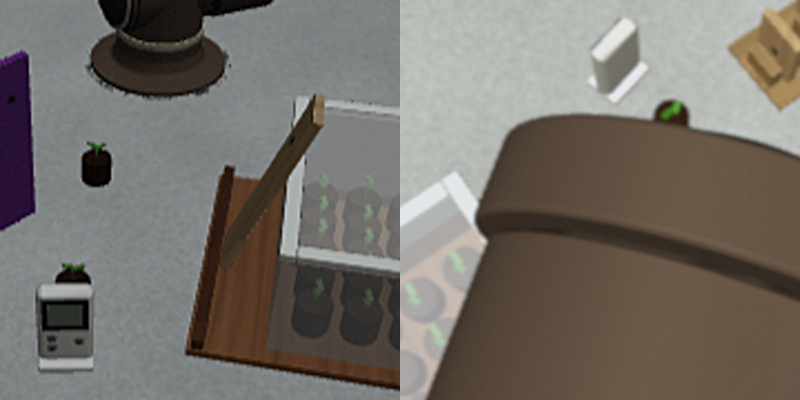

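The scene half shows the board leaning on the rim with its foot at (226,266) against the strip. The thermometer stands upright at (66,330). I'll check the numbers for stillness and foot position, then hand in.

```bash
python3 - <<'E'
from h import *
from station import ticket
bx=np.array([517.1,259.8]);a=np.radians(-7.91);X=np.array([np.cos(a),np.sin(a)]);Y=np.array([-X[1],X[0]])
p=atz('scene',(226/2.222+210,268/2.222+90),12)[:2]-bx; print('foot corner in box frame',p@X,p@Y)
g0=optics.get_image('scene').astype(int)
for i in range(10): g=optics.get_image('scene')
print('max blurred change',cv2.GaussianBlur(abs(g-g0).astype('f4'),(5,5),0).max())
s=bot.observe();print(s['time'],s['contact_force'])
print(ticket.close_job())
E
```

```text
foot corner in box frame 28.439218189251083 -158.399489176722
max blurred change 17.097656
17.35 [0.52349199 0.42570834 0.02650907]
the job is handed in; nothing more can be done
None
```

The plywood board now leans broad face on against the ledge side of the seedling box, with its foot on the ledge by the stop strip and its upper part on the white rim. I handed the job in at about 17.4 s of the 42 s allowed.

**What I did:** I took the board from the rack's middle slot by its top, lifted it clear of the others and carried it over with the same end down. I set the foot on the ledge against the strip, feeling about 6 N of contact. I then tilted the board back about its foot until the force showed it touching the rim. After easing the load I let go and moved the arm clear.

**Last checks:**
- **Position:** The final picture shows the board leaning with its foot at the strip. It sits near the middle of that side; the foot corner I measured is 28 mm from centre, where 30 mm means the board is centred.
- **Foot distance:** That corner came out at y = -158 mm in the box frame, which fits a foot at the strip with its edge about 12 mm inside. One pixel is about 3 mm here, so a gap of a few millimetres can't be ruled out.
- **Thermometer and other boards:** The thermometer is upright and looks unmoved. After the lift, the boards and rack near the grip also looked undisturbed; I did not check them all again at the end.
- **Stillness:** This check was not conclusive. Two pictures half a second apart differed by up to 17 grey levels (blurred), with no threshold set beforehand. This may be image noise or the arm settling, and I could not look closer because my picture views were used up.
- **Side camera:** The arm blocked its view of the board in the last picture, so the final position rests on the scene camera alone.

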